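Dial in the burn-in timer and start it

ROBOT

A 6-joint arm with a two-finger parallel gripper is mounted at the origin on a cart in front of the work surface, level with it; the furniture and walls round the work are solid. World frame = base frame: x ahead of the robot, y to its left, z up, the work surface at z = 0. Lengths are in mm, angles in rad, forces in N, time in s.
With the tool pointing down it reaches from about 350 to 775 mm from the base axis. Payload 7.3 kg.
Tool frame: the origin (TCP) lies between the finger pads; the fingertips stand 25 mm ahead of it and the grasp point (between the pads) lies 6 mm ahead of it; z points along the fingers, y is the line along which they close (so a half turn about z gives the same grasp; the last joint's range is limited). The gripper opens to 92 mm and grips with 3 to 60 N. Pads are 19 mm wide; open, the fingers measure 130 mm over their backs; the gripper's body (75 mm by 190 mm) begins 47 mm behind the grasp point.
Start: joints at [-1.427, 0.342, 1.524, -0, 1.275, -0.146], TCP at [150.046, -503.119, 251.741] pointing down, gripper open.
Joint ranges: [-2.53, 2.53], [-0.77, 2.02], [0.04, 2.7], [-1, 4.14], [0.28, 2.66], [-3.11, 3.11]. Speed limits (rad/s): [2.57, 2.57, 3.14, 3.14, 3.14, 3.14].

INTERFACE

Orientations are given as [roll, pitch, yaw] about the fixed x, y, z axes, in that order (R = Rz(yaw) Ry(pitch) Rx(roll)).
In Python, from plant import bot gives the robot as it stands.
- The arm moves only by the tool play_rows, never from a script. Its argument "commands" is a list of rows, each an object of numbers: "x", "y", "z": the shift along the tool's x, y, z in m; "twist": the turn about the tool's z in degrees. In form: [{"x": .., "y": .., "z": .., "twist": ..}, ...]. A call has exactly 8 rows; each row is the pose to reach, as a shift and turn from the pose commanded when the call began, along the tool's axes at that moment; what a row does not reach only later rows make up. A row lasts 1/10 s, in which the tool goes at most 50 mm and 8.59 degrees, less where a joint would pass 70% of its speed; a pose out of reach is approached as far as the arm can. A call with a gripper value outside its range is refused whole. "jaw" is the closure, from 0 (fully open) to 1 (shut), set as the call begins (left out, the last holds). The fingers move at their own pace and stop on an object; the grip force is fixed at half the most. Time passes only in rows, so rows that repeat a pose let the fingers close, or fill a call up. It gives the time, the measured TCP pose, the force, the opening and the grip force at its end, in the units of the state.
- bot.get_obs(): the state, without advancing time (a new reading comes with each control period).
- bot.capture(name): name is "scene" or "side" or "wrist"; returns a dict with "pixels" (400x640x3 uint8, red, green, blue), "fx", "fy", "cx", "cy" (pixels), "eye" and "rotation" of the camera in the world. Camera axes: x right, y down, z forward; pixel columns grow to the right and rows downward; lengths in mm; the calibration is good to about 2 mm. A picture is of the moment at which its call begins. There is no depth.
- bot.close_job(): hands the job in; it is judged then, once.
The state is a dict: "time": time; "joint_positions": joint angles; "dq": joint speeds; "tau": joint torques, N m; "tool_pos": TCP position; "tcp_rot": TCP orientation; "contact_force": force on the tool from outside, world axes, zero at the start; "moment": the same for the moment, N m; "grip_width": finger opening in mm; "finger_force": force on a finger pad.
Only numpy, scipy, OpenCV 4.12 (cv2) and the standard library are available. Lean on these libraries where they do the work, as an engineer would, in place of code of your own. Each camera call takes 0.05 s, during which the arm holds its last target. There are 200 camera calls.

TASK

A repaired board is going on its test run: set the bench timer on the table by rolling its two thumbwheels with a fingertip until five dots face straight up on the left wheel and three dots on the right wheel, each resting in its click. Only then press the round start button fully down and let go of it. Do not lean hard on the timer, and leave the things lying round the timer where they are.

Things in the scene. Friction and masses are not known exactly. Their poses are not given: they have to be found in the camera images.
- timer: bench timer, a low grey box fixed to the table, 160 (x) x 190 (y) x 46 mm high without wheels and button; origin at the centre of its underside, z up, x from the button side (nearest the robot) to the far side, y to the left. Two thumbwheels stick 18 mm out of its top, 68 mm apart centre to centre, turning about level axles along y, 34 mm above the table
- left_wheel_top (a point): top point of the left wheel's rim (timer y = +34 mm), 64 mm above the table; stays put as the wheel turns; axes as the timer's. Each wheel is a black, knurled drum 60 mm in diameter, 30 mm wide; its rim shows one to eight white dots in eight equal sectors (45 degrees, 23.6 mm along the rim) with a thin bright line between. Thin fins beside it, 13 mm above the box, mark the top
- right_wheel_top (a point): top point of the right wheel's rim (timer y = -34 mm), 64 mm above the table; stays put as the wheel turns; axes as the timer's. A wheel is rolled by pressing a shut fingertip lightly (8 to 12 N) on its top and dragging along the timer's x; it grips by friction (coefficient about 0.8 to 1.2) and may slip. Dragging to the far side (+x) counts up, toward the robot counts down
- left_wheel (a joint): angle of the left wheel: 0 with one dot on top, +0.785 rad for each further dot; five dots = 3.142. Both wheels click into rest at every number: about 0.04 N m (1.5 N along the rim) turns one out of a click; past half-way it falls into the next number by itself, let go before that it goes back (right at half-way it may hang there). End stops lie just past one and eight dots
- right_wheel (a joint): angle of the right wheel: 0 with one dot on top, +0.785 rad for each further dot; three dots = 1.571
- start_button (a joint): travel of the start button, 0 up, 0.006 m fully down; its spring lifts it again, fully down takes 5 N
- start_button_top (a point): centre of the top face of the start button, a round bright metal button 26 mm in diameter in a grey collar on the timer's top, 55 mm to the robot's side of the wheel axles, midway between the wheels; it is pressed straight down
- heatsink: bystander: finned metal heatsink 40 x 40 x 24 mm lying beside the timer, origin at its underside
- chip_clamshell: bystander: flat clear case with a processor chip in it, 44 x 46 x 5 mm, lying beside the timer, origin at its underside
- usb_stick: bystander: usb stick 18 x 50 x 8 mm lying behind the timer, origin at its underside

How it is judged:
By the outcome, as a careful person would: the job done as asked, in the order asked, and still so for the second after the job is handed in, with the robot touching nothing.
It also fails if it takes over 72 s, if anything falls off the work surface, if the arm or the gripper's body presses on something with over 40 N, if the wrist force passes 120 N, or if a joint passes its speed limit or range.

## Working session

There is one attempt and no reset: what is moved stays moved. The work goes in short steps, Python scripts to look and compute and a tool call to move; the robot and the scene stay as the last step left them, time stands still between calls to the robot, and variables do not carry over. Pictures are saved under pics/ and viewed, at most 10 in all, crops included, and the job is handed in when it is done.

Besides the shell and the picture viewer there is one more tool, called after "Request:" as name([rows], argument=value, ...), one row to a line, values as JSON. play_rows: Moves the arm, as the interface text tells. Its arguments: {"type":"object","properties":{"commands":{"type":"array"},"jaw":{"type":"number"}},"required":["commands"]}

```bash
mkdir -p pics
cat > h.py <<'E'
import numpy as np, cv2
from plant import bot
def snap(n,f,crop=None,scale=1):
    c=bot.capture(n); im=cv2.cvtColor(np.asarray(c["pixels"]),cv2.COLOR_RGB2BGR)
    np.savez("pics/"+f+".npz",**{k:np.asarray(v) for k,v in c.items()})
    if crop: im=im[crop[1]:crop[3],crop[0]:crop[2]]
    if scale!=1: im=cv2.resize(im,None,fx=scale,fy=scale,interpolation=cv2.INTER_CUBIC)
    cv2.imwrite("pics/"+f+".png",im); return c
def ray(c,u,v,z):
    d=np.asarray(c["rotation"])@np.array([(u-c["cx"])/c["fx"],(v-c["cy"])/c["fy"],1.])
    e=np.asarray(c["eye"]); return e+d*(z-e[2])/d[2]
def proj(c,p):
    q=np.asarray(c["rotation"]).T@(np.asarray(p)-np.asarray(c["eye"])); return c["fx"]*q[0]/q[2]+c["cx"],c["fy"]*q[1]/q[2]+c["cy"]
E
python3 - <<'E'
from h import *
for n in("scene","side"):
    c=snap(n,n+"0"); print(n,c["eye"],np.round(c["rotation"],3).tolist(),c["fx"],c["cx"],c["cy"])
o=bot.get_obs(); print(o)
E
```

```text
scene [ 24.24760327 430.99829754 546.59763876] [-2.166, 0.003, -2.128] 369.8865401950318 314.8752444534349 198.71927763697988
side [ 459.18894556 -861.35244467  725.29597259] [-2.176, -0.003, -0.183] 501.67014614154357 317.58456576140946 199.38986450470816
{'time': 0.1, 'joint_positions': array([-1.42700554e+00,  3.42629038e-01,  1.52490943e+00,  3.01423384e-05,
        1.27539723e+00, -1.45971996e-01]), 'dq': array([-5.11027462e-04, -3.04956257e-03, -2.33307388e-03,  1.97666278e-05,
        1.19902000e-03,  1.87387341e-04]), 'tau': array([ 2.36077285e-03, -4.32000947e+01, -2.44695389e+01,  7.19437050e-02,
        5.26010105e-02, -6.09700442e-05]), 'tool_pos': array([ 150.00246172, -502.77797004,  251.13110943]), 'tcp_rot': array([-3.14026809e+00, -2.23869398e-04,  2.89753837e-01]), 'contact_force': array([ 0.67169446, -0.01228013, -0.0668468 ]), 'moment': array([-0.03370471,  0.04323798,  0.03470778]), 'finger_force': 0.0, 'grip_width': 91.78718207773181}
```

View pics/scene0.png

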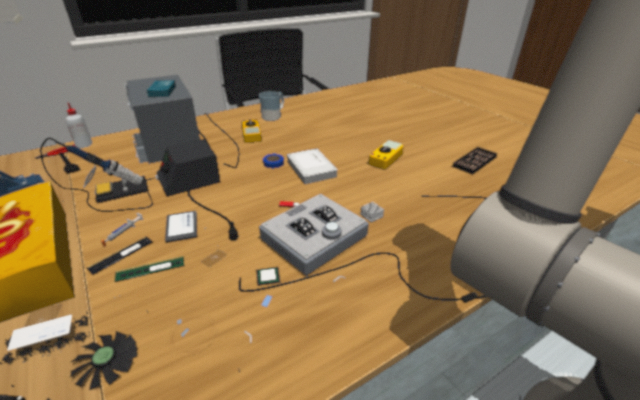

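View pics/side0.png

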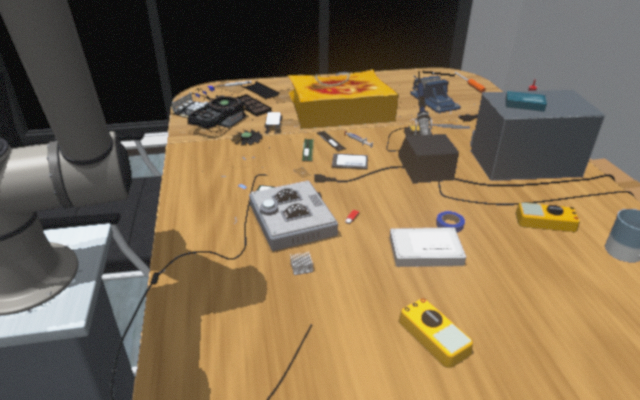

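The scene camera shows the timer with its button at (332,230) and its wheels at (302,228) and (326,213). In the side view the button is at (268,206) and the wheels are at (287,195) and (296,211). The heatsink is on the timer's right and the clamshell on its left.

```bash
cat >> h.py <<'E'
from scipy.spatial.transform import Rotation as Ro
_r=ray;_p=proj
def fix(c):
    c=dict(c); r=np.asarray(c["rotation"],float)
    if r.shape==(3,): c["rotation"]=Ro.from_euler("xyz",r).as_matrix()
    return c
def ray(c,u,v,z): return _r(fix(c),u,v,z)
def proj(c,p): return _p(fix(c),p)
E
python3 - <<'E'
from h import *
for n,P in(("scene0",dict(btn=(332,229,52),wl=(302,227,60),wr=(326,213,60),c1=(260,231,46),c2=(313,196,46),c3=(368,230,46),c4=(308,262,46),heat=(373,218,0),chip=(268,283,0))),("side0",dict(btn=(268,205,52),wl=(287,195,60),wr=(296,211,60),c1=(250,192,46),c2=(307,183,46),c3=(337,229,46)))):
    c=np.load("pics/"+n+".npz")
    for k,p in P.items(): print(n,k,np.round(ray(c,*p)))
print(bot.get_obs()["time"])
E
```

```text
scene0 btn [529.  76.  52.]
scene0 wl [560. 131.  60.]
scene0 wr [574.  61.  60.]
scene0 c1 [611. 206.  46.]
scene0 c2 [666.  39.  46.]
scene0 c3 [491.   8.  46.]
scene0 c4 [475. 167.  46.]
scene0 heat [564. -71.   0.]
scene0 chip [508. 241.   0.]
side0 btn [521.  93.  52.]
side0 wl [568. 114.  60.]
side0 wr [580.  47.  60.]
side0 c1 [484. 164.  46.]
side0 c2 [627. 179.  46.]
side0 c3 [661. -16.  46.]
0.1
```

Request:
play_rows([
  {"x":0.034,"y":-0.028,"z":0,"twist":-5},
  {"x":0.068,"y":-0.056,"z":0,"twist":-10},
  {"x":0.102,"y":-0.084,"z":0,"twist":-15},
  {"x":0.136,"y":-0.112,"z":0,"twist":-20},
  {"x":0.17,"y":-0.14,"z":0,"twist":-25},
  {"x":0.204,"y":-0.168,"z":0,"twist":-30},
  {"x":0.238,"y":-0.196,"z":0,"twist":-35},
  {"x":0.272,"y":-0.224,"z":0,"twist":-40},
], jaw=1)

```text
time: 0.9
tool_pos: [347.2, -209.0, 251.6]
tcp_rot: [-3.142, 0.0, 0.991]
contact_force: [0.5, 0.3, 0.0]
grip_width: 32.4
finger_force: 0.0
```

Request:
play_rows([
  {"x":0.044,"y":0,"z":0,"twist":-5.5},
  {"x":0.088,"y":0,"z":0,"twist":-11},
  {"x":0.132,"y":0,"z":0,"twist":-16.5},
  {"x":0.176,"y":0,"z":0,"twist":-22},
  {"x":0.22,"y":0,"z":0,"twist":-27.5},
  {"x":0.264,"y":0,"z":0,"twist":-33},
  {"x":0.308,"y":0,"z":0,"twist":-38.5},
  {"x":0.352,"y":0.001,"z":0,"twist":-43.5},
])

```text
time: 1.7
tool_pos: [541.8, 84.4, 251.4]
tcp_rot: [-3.141, 0.0, 1.751]
contact_force: [-0.0, -0.7, 1.4]
grip_width: 0.6
finger_force: 0.0
```

Run:
```python
from h import *
c=snap("wrist","w1"); print(c["eye"],c["rotation"],c["fx"]); o=bot.get_obs(); print(o["tool_pos"],o["tcp_rot"])
```

```text
[529.92745074 151.16054251 384.3382481 ] [2.88631721e+00 1.67083662e-03 1.80213261e-01] 327.0628465281994
[544.56895527  89.14040126 251.01196759] [ 3.13916982e+00 -2.82055747e-03  1.75799109e+00]
```

View pics/w1.png

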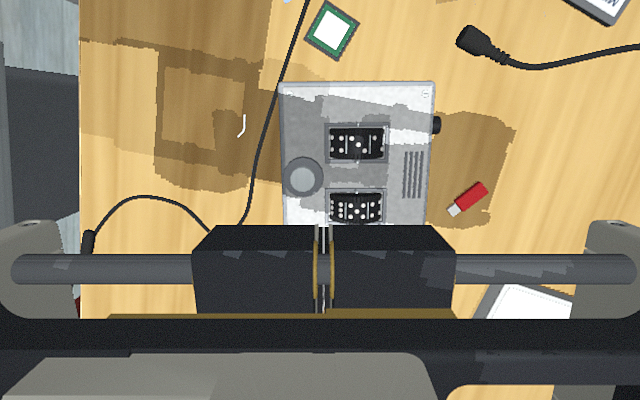

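The wrist view shows the button at (302,177), the left wheel at (357,144), the right wheel at (355,208), and the upper box corners at (280,84) and (436,81). I'll zoom in to count dots.

Run:
```python
from h import *
c=np.load("pics/w1.npz"); im=cv2.cvtColor(c["pixels"],cv2.COLOR_RGB2BGR)
cv2.imwrite("pics/w1c.png",cv2.resize(im[115:230,275:400],None,fx=5,fy=5,interpolation=cv2.INTER_CUBIC))
for k,p in dict(btn=(302,177,54),wl=(357,144,60),wr=(355,208,60),TL=(280,84,46),TR=(436,81,46)).items(): print(k,np.round(ray(c,*p),1))
g=cv2.cvtColor(im,cv2.COLOR_BGR2GRAY)
```

```text
btn [520.1  80.3  54. ]
wl [568.2 124.   60. ]
wr [579.7  59.1  60. ]
TL [483.4 166.7  46. ]
TR [633.4 196.8  46. ]
```

View pics/w1c.png

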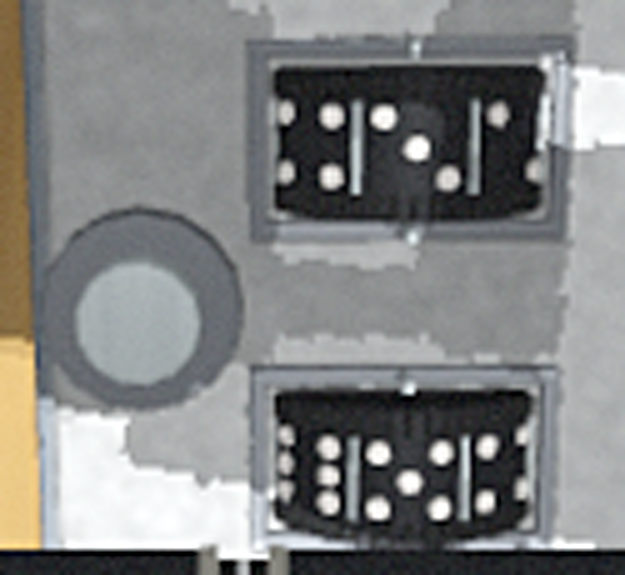

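Counting up turns the wheel away from the robot. The left wheel shows 3 with 4 on its near side, and the right wheel shows 5 with 6 on its near side. So the left wheel needs +2 and the right wheel needs −2.

Request:
play_rows([
  {"x":0.012,"y":0.005,"z":0.02,"twist":0},
  {"x":0.024,"y":0.01,"z":0.04,"twist":0},
  {"x":0.036,"y":0.015,"z":0.06,"twist":0},
  {"x":0.036,"y":0.018,"z":0.08,"twist":0},
  {"x":0.036,"y":0.018,"z":0.1,"twist":0},
  {"x":0.036,"y":0.018,"z":0.12,"twist":0},
  {"x":0.036,"y":0.018,"z":0.135,"twist":0},
  {"x":0.036,"y":0.018,"z":0.135,"twist":0},
])

```text
time: 2.55
tool_pos: [551.1, 121.0, 114.2]
tcp_rot: [-3.136, -0.0, 1.747]
contact_force: [-0.7, -1.1, -0.5]
grip_width: 0.3
finger_force: 0.0
```

```bash
cat >> h.py <<'E'
L=np.array([569.,124,64]);Rt=np.array([580.,58,64]);B=np.array([520.,80.5,54])
def to(t,n=""):
    o=bot.get_obs(); R=Ro.from_euler("xyz",o["tcp_rot"]).as_matrix()
    tip=o["tool_pos"]+R[:,2]*25
    print(n,"shift tool mm",np.round(R.T@(np.asarray(t)-tip),1),"tip",np.round(tip,1),"rot",np.round(o["tcp_rot"],3),"F",np.round(o["contact_force"],1),"t",o["time"])
E
python3 -c "
from h import *
to(L,'L');to(Rt,'R');to(B,'B')"
```

```text
L shift tool mm [-0.2 18.4 25.2] tip [551.  121.   89.2] rot [-3.136 -0.     1.747] F [-0.7 -1.1 -0.5] t 2.55
R shift tool mm [-67.1  17.7  25.1] tip [551.  121.   89.2] rot [-3.136 -0.     1.747] F [-0.7 -1.1 -0.5] t 2.55
B shift tool mm [-34.5 -37.4  35.4] tip [551.  121.   89.2] rot [-3.136 -0.     1.747] F [-0.7 -1.1 -0.5] t 2.55
```

Request:
play_rows([
  {"x":0,"y":0.003,"z":0.009,"twist":0},
  {"x":0,"y":0.006,"z":0.018,"twist":0},
  {"x":0,"y":0.006,"z":0.02,"twist":0},
  {"x":0,"y":0.006,"z":0.02,"twist":0},
  {"x":0,"y":0.006,"z":0.02,"twist":0},
  {"x":0,"y":0.006,"z":0.02,"twist":0},
  {"x":0,"y":0.006,"z":0.02,"twist":0},
  {"x":0,"y":0.006,"z":0.02,"twist":0},
])

```text
time: 3.35
tool_pos: [558.7, 122.2, 96.9]
tcp_rot: [3.141, 0.0, 1.747]
contact_force: [0.3, -0.2, -0.1]
grip_width: 0.2
finger_force: 0.0
```

```bash
python3 -c "
from h import *
to(L,'L')
c=snap('side','s1',(220,130,380,260),5)"
```

```text
L shift tool mm [-0.1 10.4  8. ] tip [558.7 122.2  71.9] rot [3.141 0.    1.747] F [ 0.3 -0.2 -0.1] t 3.35
```

View pics/s1.png

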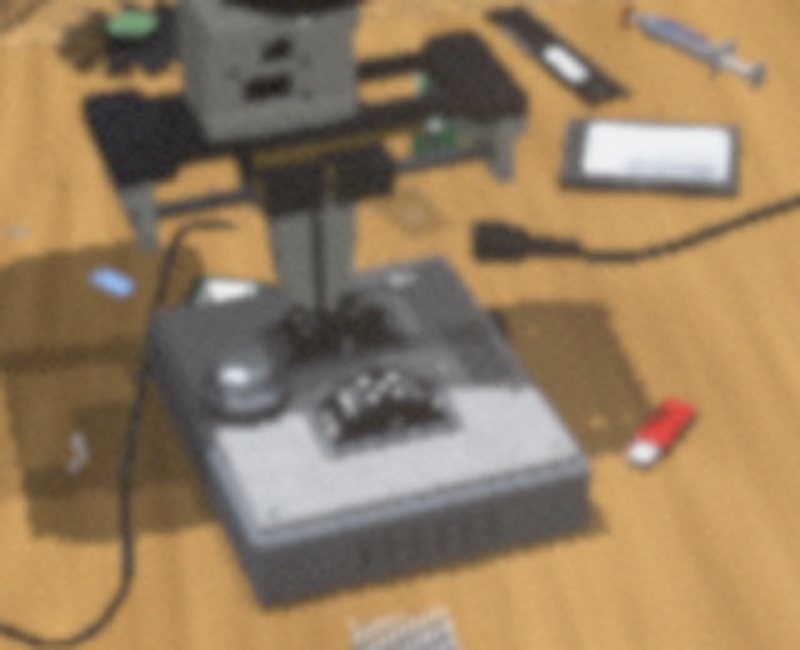

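The side view shows the tapered, shut fingertip above the near half of the left wheel, lined up with it. Next I'll press lightly.

Request:
play_rows([
  {"x":0,"y":0,"z":0.003,"twist":0},
  {"x":0,"y":0,"z":0.005,"twist":0},
  {"x":0,"y":0,"z":0.006,"twist":0},
  {"x":0,"y":0,"z":0.007,"twist":0},
  {"x":0,"y":0,"z":0.008,"twist":0},
  {"x":0,"y":0,"z":0.009,"twist":0},
  {"x":0,"y":0,"z":0.009,"twist":0},
  {"x":0,"y":0,"z":0.009,"twist":0},
])

```text
time: 4.2
tool_pos: [558.8, 122.3, 88.2]
tcp_rot: [3.141, 0.0, 1.747]
contact_force: [-0.8, -1.0, 4.5]
grip_width: 0.4
finger_force: 2.6
```

Request:
play_rows([
  {"x":0,"y":0,"z":0.0005,"twist":0},
  {"x":0,"y":0,"z":0.001,"twist":0},
  {"x":0,"y":0,"z":0.001,"twist":0},
  {"x":0,"y":0,"z":0.001,"twist":0},
  {"x":0,"y":0,"z":0.001,"twist":0},
  {"x":0,"y":0,"z":0.001,"twist":0},
  {"x":0,"y":0,"z":0.001,"twist":0},
  {"x":0,"y":0,"z":0.001,"twist":0},
])

```text
time: 5.0
tool_pos: [558.9, 122.3, 88.0]
tcp_rot: [3.14, 0.0, 1.747]
contact_force: [-2.9, -0.2, 11.4]
grip_width: 0.2
finger_force: 5.9
```

Request:
play_rows([
  {"x":0,"y":0.003,"z":0,"twist":0},
  {"x":0,"y":0.006,"z":0,"twist":0},
  {"x":0,"y":0.009,"z":0,"twist":0},
  {"x":0,"y":0.012,"z":0,"twist":0},
  {"x":0,"y":0.015,"z":0,"twist":0},
  {"x":0,"y":0.018,"z":0,"twist":0},
  {"x":0,"y":0.02,"z":0,"twist":0},
  {"x":0,"y":0.02,"z":0,"twist":0},
])

```text
time: 5.8
tool_pos: [580.1, 126.1, 87.8]
tcp_rot: [3.137, 0.0, 1.747]
contact_force: [3.4, 1.6, 7.4]
grip_width: 0.2
finger_force: 3.7
```

Request:
play_rows([
  {"x":0,"y":0,"z":-0.01,"twist":0},
  {"x":0,"y":-0.008,"z":-0.01,"twist":0},
  {"x":0,"y":-0.02,"z":-0.01,"twist":0},
  {"x":0,"y":-0.021,"z":-0.008,"twist":0},
  {"x":0,"y":-0.021,"z":-0.005,"twist":0},
  {"x":0,"y":-0.021,"z":-0.003,"twist":0},
  {"x":0,"y":-0.021,"z":-0.001,"twist":0},
  {"x":0,"y":-0.021,"z":0,"twist":0},
])

```text
time: 6.6
tool_pos: [558.1, 122.1, 87.7]
tcp_rot: [3.141, 0.0, 1.747]
contact_force: [-5.1, -0.7, 16.3]
grip_width: 0.2
finger_force: 8.1
```

Request:
play_rows([
  {"x":0,"y":0,"z":-0.0005,"twist":0},
  {"x":0,"y":0.003,"z":-0.0005,"twist":0},
  {"x":0,"y":0.006,"z":-0.0005,"twist":0},
  {"x":0,"y":0.009,"z":-0.0005,"twist":0},
  {"x":0,"y":0.012,"z":-0.0005,"twist":0},
  {"x":0,"y":0.015,"z":-0.0005,"twist":0},
  {"x":0,"y":0.018,"z":-0.0005,"twist":0},
  {"x":0,"y":0.021,"z":-0.0005,"twist":0},
])

```text
time: 7.4
tool_pos: [579.8, 126.1, 88.1]
tcp_rot: [3.138, 0.0, 1.747]
contact_force: [1.8, 0.8, 2.3]
grip_width: 0.4
finger_force: 1.6
```

Request:
play_rows([
  {"x":0,"y":0,"z":-0.01,"twist":0},
  {"x":0,"y":0,"z":-0.02,"twist":0},
  {"x":-0.017,"y":0,"z":-0.03,"twist":0},
  {"x":-0.034,"y":0,"z":-0.03,"twist":0},
  {"x":-0.051,"y":0,"z":-0.03,"twist":0},
  {"x":-0.067,"y":0,"z":-0.03,"twist":0},
  {"x":-0.067,"y":0,"z":-0.03,"twist":0},
  {"x":-0.067,"y":0,"z":-0.03,"twist":0},
])

```text
time: 8.2
tool_pos: [589.8, 59.1, 116.7]
tcp_rot: [-3.141, -0.0, 1.745]
contact_force: [-1.2, 0.5, -0.8]
grip_width: 0.2
finger_force: 0.0
```

```bash
python3 -c "
from h import *
to(Rt,'R');c=snap('wrist','w2')
u,v=map(int,proj(c,L)); print(u,v)
im=cv2.imread('pics/w2.png')[max(0,v-60):v+60,u-75:u+75]; cv2.imwrite('pics/w2c.png',cv2.resize(im,None,fx=4,fy=4))"
```

```text
R shift tool mm [ 0.6 -9.8 27.7] tip [589.8  59.1  91.7] rot [-3.141 -0.     1.745] F [-1.2  0.5 -0.8] t 8.2
306 109
```

View pics/w2c.png

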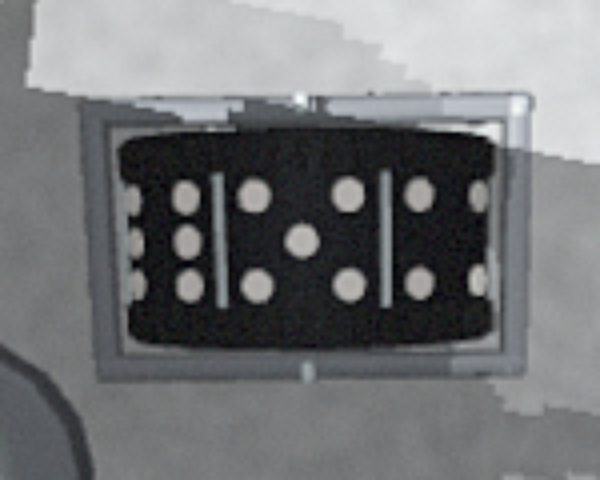

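The left wheel shows five dots, centred between its fins. Next is the right wheel, dragging toward the robot.

Request:
play_rows([
  {"x":0,"y":0.001,"z":0.008,"twist":0},
  {"x":0,"y":0.001,"z":0.016,"twist":0},
  {"x":0,"y":0.001,"z":0.021,"twist":0},
  {"x":0,"y":0.001,"z":0.024,"twist":0},
  {"x":0,"y":0.001,"z":0.026,"twist":0},
  {"x":0,"y":0.001,"z":0.0275,"twist":0},
  {"x":0,"y":0.001,"z":0.029,"twist":0},
  {"x":0,"y":0.001,"z":0.029,"twist":0},
])

```text
time: 9.05
tool_pos: [591.3, 60.0, 88.5]
tcp_rot: [3.141, 0.0, 1.747]
contact_force: [-0.8, 0.4, 1.1]
grip_width: 0.5
finger_force: 0.3
```

Contact is just starting, so I'll press about 1.3 mm further and drag −22 mm.

Request:
play_rows([
  {"x":0,"y":0,"z":0.001,"twist":0},
  {"x":0,"y":0,"z":0.0013,"twist":0},
  {"x":0,"y":-0.004,"z":0.0013,"twist":0},
  {"x":0,"y":-0.008,"z":0.0013,"twist":0},
  {"x":0,"y":-0.012,"z":0.0013,"twist":0},
  {"x":0,"y":-0.016,"z":0.0013,"twist":0},
  {"x":0,"y":-0.02,"z":0.0013,"twist":0},
  {"x":0,"y":-0.022,"z":0.0013,"twist":0},
])

```text
time: 9.85
tool_pos: [570.8, 56.0, 88.2]
tcp_rot: [3.137, 0.001, 1.747]
contact_force: [1.9, -0.8, 3.6]
grip_width: 0.4
finger_force: 1.7
```

Request:
play_rows([
  {"x":0,"y":0,"z":-0.01,"twist":0},
  {"x":0,"y":0.008,"z":-0.01,"twist":0},
  {"x":0,"y":0.02,"z":-0.01,"twist":0},
  {"x":0,"y":0.022,"z":-0.008,"twist":0},
  {"x":0,"y":0.022,"z":-0.005,"twist":0},
  {"x":0,"y":0.022,"z":-0.003,"twist":0},
  {"x":0,"y":0.022,"z":-0.001,"twist":0},
  {"x":0,"y":0.022,"z":0,"twist":0},
])

```text
time: 10.65
tool_pos: [591.3, 60.1, 87.9]
tcp_rot: [3.14, 0.0, 1.747]
contact_force: [-2.1, 1.3, 12.6]
grip_width: 0.3
finger_force: 5.7
```

Request:
play_rows([
  {"x":0,"y":-0.003,"z":0,"twist":0},
  {"x":0,"y":-0.006,"z":0,"twist":0},
  {"x":0,"y":-0.009,"z":0,"twist":0},
  {"x":0,"y":-0.012,"z":0,"twist":0},
  {"x":0,"y":-0.015,"z":0,"twist":0},
  {"x":0,"y":-0.018,"z":0,"twist":0},
  {"x":0,"y":-0.021,"z":0,"twist":0},
  {"x":0,"y":-0.022,"z":0,"twist":0},
])

```text
time: 11.45
tool_pos: [568.8, 55.8, 87.5]
tcp_rot: [-3.141, 0.001, 1.747]
contact_force: [-2.3, -1.0, 5.1]
grip_width: 0.9
finger_force: 2.9
```

Request:
play_rows([
  {"x":0,"y":0,"z":-0.015,"twist":0},
  {"x":0,"y":0,"z":-0.03,"twist":0},
  {"x":-0.017,"y":0,"z":-0.045,"twist":0},
  {"x":-0.034,"y":0,"z":-0.05,"twist":0},
  {"x":-0.05,"y":0,"z":-0.05,"twist":0},
  {"x":-0.06,"y":0,"z":-0.05,"twist":0},
  {"x":-0.06,"y":0,"z":-0.05,"twist":0},
  {"x":-0.06,"y":0,"z":-0.05,"twist":0},
])

```text
time: 12.25
tool_pos: [579.5, -3.1, 136.0]
tcp_rot: [-3.14, -0.001, 1.746]
contact_force: [-0.5, -0.8, 0.5]
grip_width: 0.4
finger_force: 0.0
```

```bash
python3 -c "
from h import *
to(Rt,'R');to(B,'B');c=snap('wrist','w3',(200,0,450,200),3)"
```

```text
R shift tool mm [60.  11.3 47.1] tip [579.4  -3.1 111. ] rot [-3.140e+00 -1.000e-03  1.746e+00] F [-0.5 -0.8  0.5] t 12.25
B shift tool mm [ 92.6 -43.8  57.2] tip [579.4  -3.1 111. ] rot [-3.140e+00 -1.000e-03  1.746e+00] F [-0.5 -0.8  0.5] t 12.25
```

View pics/w3.png

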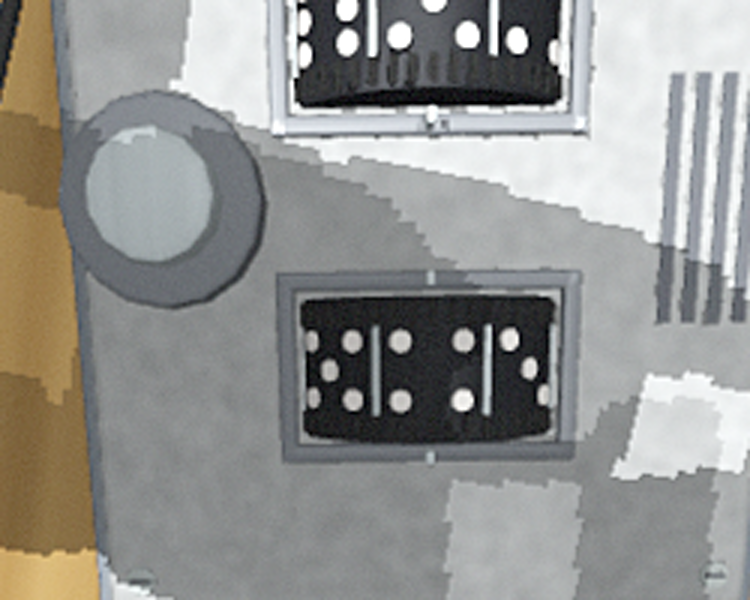

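The right wheel shows four dots, so only one of the two strokes took. It needs one more.

Request:
play_rows([
  {"x":0.015,"y":0.006,"z":0,"twist":0},
  {"x":0.03,"y":0.012,"z":0,"twist":0},
  {"x":0.045,"y":0.018,"z":0.004,"twist":0},
  {"x":0.06,"y":0.022,"z":0.012,"twist":0},
  {"x":0.06,"y":0.022,"z":0.022,"twist":0},
  {"x":0.06,"y":0.022,"z":0.032,"twist":0},
  {"x":0.06,"y":0.022,"z":0.038,"twist":0},
  {"x":0.06,"y":0.022,"z":0.04,"twist":0},
])

```text
time: 13.1
tool_pos: [590.4, 59.3, 95.6]
tcp_rot: [-3.14, -0.0, 1.746]
contact_force: [-0.3, 0.2, 0.4]
grip_width: 0.5
finger_force: 0.0
```

Request:
play_rows([
  {"x":0,"y":0,"z":0.002,"twist":0},
  {"x":0,"y":0,"z":0.004,"twist":0},
  {"x":0,"y":0,"z":0.006,"twist":0},
  {"x":0,"y":0,"z":0.0075,"twist":0},
  {"x":0,"y":0,"z":0.009,"twist":0},
  {"x":0,"y":0,"z":0.0095,"twist":0},
  {"x":0,"y":0,"z":0.01,"twist":0},
  {"x":0,"y":0,"z":0.01,"twist":0},
])

```text
time: 13.9
tool_pos: [591.7, 60.0, 88.1]
tcp_rot: [3.139, 0.001, 1.747]
contact_force: [-1.9, -0.4, 6.9]
grip_width: 0.4
finger_force: 2.9
```

Request:
play_rows([
  {"x":0,"y":0,"z":0.0006,"twist":0},
  {"x":0,"y":-0.003,"z":0.0006,"twist":0},
  {"x":0,"y":-0.006,"z":0.0006,"twist":0},
  {"x":0,"y":-0.009,"z":0.0006,"twist":0},
  {"x":0,"y":-0.012,"z":0.0006,"twist":0},
  {"x":0,"y":-0.015,"z":0.0006,"twist":0},
  {"x":0,"y":-0.018,"z":0.0006,"twist":0},
  {"x":0,"y":-0.021,"z":0.0006,"twist":0},
])

```text
time: 14.7
tool_pos: [571.4, 56.1, 88.2]
tcp_rot: [3.138, 0.001, 1.747]
contact_force: [-1.5, -0.5, 6.7]
grip_width: 0.5
finger_force: 3.4
```

Request:
play_rows([
  {"x":0,"y":-0.001,"z":-0.015,"twist":0},
  {"x":0,"y":-0.001,"z":-0.03,"twist":0},
  {"x":-0.017,"y":-0.001,"z":-0.045,"twist":0},
  {"x":-0.034,"y":-0.001,"z":-0.06,"twist":0},
  {"x":-0.05,"y":-0.001,"z":-0.075,"twist":0},
  {"x":-0.06,"y":-0.001,"z":-0.08,"twist":0},
  {"x":-0.06,"y":-0.001,"z":-0.08,"twist":0},
  {"x":-0.06,"y":-0.001,"z":-0.08,"twist":0},
])

```text
time: 15.5
tool_pos: [579.4, -2.7, 165.5]
tcp_rot: [-3.14, -0.001, 1.747]
contact_force: [0.3, -0.4, 0.3]
grip_width: 0.4
finger_force: 0.0
```

```bash
python3 -c "
from h import *
to(Rt,'R');to(B,'B');c=snap('wrist','w4',(200,0,450,200),3)"
```

```text
R shift tool mm [59.6 11.3 76.6] tip [579.4  -2.7 140.5] rot [-3.140e+00 -1.000e-03  1.747e+00] F [ 0.3 -0.4  0.3] t 15.5
B shift tool mm [ 92.2 -43.8  86.6] tip [579.4  -2.7 140.5] rot [-3.140e+00 -1.000e-03  1.747e+00] F [ 0.3 -0.4  0.3] t 15.5
```

View pics/w4.png

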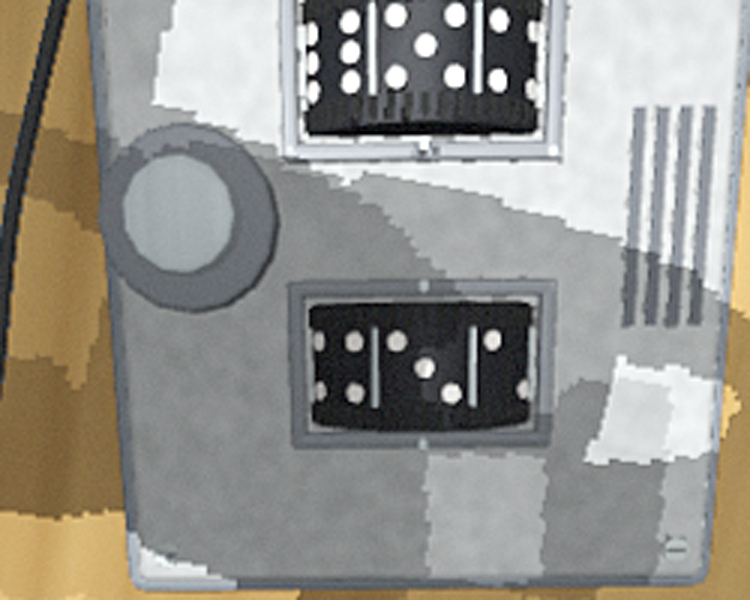

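Both wheels are right: five on the left and three on the right, each centred. The button is at crop (179,212). I'll triangulate its position and height.

Run:
```python
from h import *
a=np.load("pics/w1.npz");b=np.load("pics/w4.npz");d=np.load("pics/w3.npz")
for z in(50,54,58,62,66,70): print(z,*[np.round(ray(c,*p,z)[:2],1) for c,p in((a,(302.5,178.5)),(b,(259.7,70.7)),(d,(250,65)))])
```

```text
50 [520.8  78. ] [518.1  82.2] [517.6  81.9]
54 [520.9  78.8] [518.9  81.9] [518.5  81.6]
58 [521.   79.7] [519.7  81.6] [519.5  81.2]
62 [521.1  80.6] [520.5  81.3] [520.4  80.9]
66 [521.2  81.5] [521.3  81. ] [521.3  80.6]
70 [521.3  82.3] [522.1  80.7] [522.2  80.2]
```

Request:
play_rows([
  {"x":0.02,"y":-0.01,"z":0,"twist":0},
  {"x":0.04,"y":-0.02,"z":0,"twist":0},
  {"x":0.06,"y":-0.03,"z":0,"twist":0},
  {"x":0.08,"y":-0.04,"z":0.01,"twist":0},
  {"x":0.0925,"y":-0.043,"z":0.025,"twist":0},
  {"x":0.0925,"y":-0.043,"z":0.04,"twist":0},
  {"x":0.0925,"y":-0.043,"z":0.055,"twist":0},
  {"x":0.0925,"y":-0.043,"z":0.06,"twist":0},
])

```text
time: 16.35
tool_pos: [519.8, 81.4, 104.3]
tcp_rot: [-3.138, -0.001, 1.748]
contact_force: [0.6, 0.8, 0.1]
grip_width: 0.5
finger_force: 0.0
```

Request:
play_rows([
  {"x":0,"y":0,"z":0.002,"twist":0},
  {"x":0,"y":0,"z":0.004,"twist":0},
  {"x":0,"y":0,"z":0.006,"twist":0},
  {"x":0,"y":0,"z":0.008,"twist":0},
  {"x":0,"y":0,"z":0.01,"twist":0},
  {"x":0,"y":0,"z":0.012,"twist":0},
  {"x":0,"y":0,"z":0.014,"twist":0},
  {"x":0,"y":0,"z":0.014,"twist":0},
])

```text
time: 17.15
tool_pos: [521.4, 80.5, 92.3]
tcp_rot: [3.141, 0.0, 1.747]
contact_force: [-0.9, -1.0, 1.9]
grip_width: 0.2
finger_force: 1.0
```

Request:
play_rows([
  {"x":0,"y":0,"z":0.001,"twist":0},
  {"x":0,"y":0,"z":0.002,"twist":0},
  {"x":0,"y":0,"z":0.003,"twist":0},
  {"x":0,"y":0,"z":0.004,"twist":0},
  {"x":0,"y":0,"z":0.004,"twist":0},
  {"x":0,"y":0,"z":0.004,"twist":0},
  {"x":0,"y":0,"z":0.004,"twist":0},
  {"x":0,"y":0,"z":0.004,"twist":0},
])

```text
time: 17.95
tool_pos: [521.4, 80.5, 88.4]
tcp_rot: [3.141, 0.0, 1.747]
contact_force: [-0.2, -0.6, 3.8]
grip_width: 0.8
finger_force: 2.1
```

Request:
play_rows([
  {"x":0,"y":0,"z":0.001,"twist":0},
  {"x":0,"y":0,"z":0.002,"twist":0},
  {"x":0,"y":0,"z":0.0025,"twist":0},
  {"x":0,"y":0,"z":0.003,"twist":0},
  {"x":0,"y":0,"z":0.0033,"twist":0},
  {"x":0,"y":0,"z":0.0035,"twist":0},
  {"x":0,"y":0,"z":0.0035,"twist":0},
  {"x":0,"y":0,"z":0.0035,"twist":0},
])

```text
time: 18.75
tool_pos: [521.5, 80.6, 86.9]
tcp_rot: [3.14, 0.001, 1.747]
contact_force: [-7.1, -1.9, 23.4]
grip_width: 0.3
finger_force: 11.5
```

The button has hit its hard stop, so I'll lift off and retreat.

Request:
play_rows([
  {"x":0,"y":0,"z":-0.004,"twist":0},
  {"x":0,"y":0,"z":-0.012,"twist":0},
  {"x":0,"y":0,"z":-0.025,"twist":0},
  {"x":-0.01,"y":0,"z":-0.045,"twist":0},
  {"x":-0.04,"y":0.01,"z":-0.07,"twist":0},
  {"x":-0.07,"y":0.03,"z":-0.09,"twist":0},
  {"x":-0.0925,"y":0.04,"z":-0.1,"twist":0},
  {"x":-0.0925,"y":0.04,"z":-0.1,"twist":0},
])

```text
time: 19.55
tool_pos: [579.1, -6.0, 186.0]
tcp_rot: [3.138, 0.002, 1.744]
contact_force: [0.8, 0.1, -0.2]
grip_width: 0.1
finger_force: 0.0
```

```bash
python3 -c "
from h import *
to(B,'B');c=snap('wrist','w5',(200,0,450,200),3)"
```

```text
B shift tool mm [ 95.6 -43.7 106.7] tip [579.2  -6.  161. ] rot [3.138e+00 2.000e-03 1.744e+00] F [ 0.8  0.1 -0.2] t 19.55
```

View pics/w5.png

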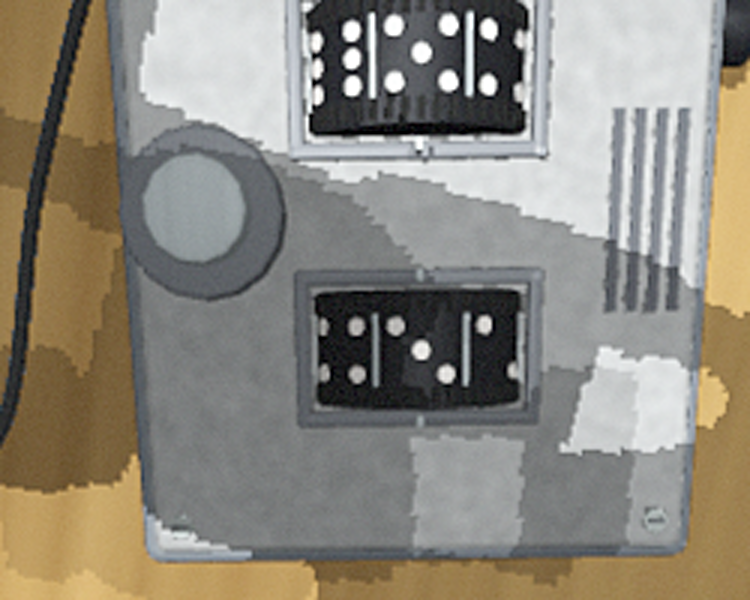

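The wheels still show five and three, the button (crop 194,208) is back up, and the arm is clear.

```bash
python3 -c "
from plant import bot
print(bot.close_job())"
```

```text
the job is handed in; nothing more can be done
None
```

I set the timer to five dots (left) and three (right), both centred in their clicks, then pressed the start button to its stop at about 23 N and let it rise; the job is handed in, but no verdict came back.

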